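# Fit the bayonet lamp module into the bench analyser

### The job

Take the lamp module (the one with the flat wing grip and two side pins, not the smooth blanking plug with the round knob) out of the grey rack and fit it in the bayonet socket tower on top of the white analyser: feel for the slots, push it in against its spring, twist it a quarter turn clockwise to the stop and ease off so that it locks and stays down by itself when you let go. Be gentle, never loading the socket with more than 50 N (push and sideways load on the pins together), and leave the plug in the rack and the other things where they are.

Things in the scene. Friction and masses are not known exactly. Their poses are not given: they have to be found in the camera images.
- lamp: Lamp module, 95 to 160 g, upright in one of the rack's two holes (which one varies), free to turn there. Origin: centre of its underside; z up its axis. Aluminium barrel 28 mm in diameter, z = 0 to 40 mm, foot chamfered (21 mm at the bottom, full at z = 4 mm); black disc 36 mm in diameter, z = 40 to 46 mm; then the wing grip. Half a turn about z makes no difference.
- lamp_wing (a point): Point on the lamp module's axis 66 mm above its underside, in its black wing grip: 36 mm long along the module's x (in line with the pins), 14 mm thick along y, z = 46 to 80 mm above the underside.
- lamp_pins (a point): Point on the lamp module's axis, 12 mm above its underside, level with the middle of its two steel pins: 5 mm thick, pointing along the module's +x and -x, each standing 6 mm out of the barrel (40 mm tip to tip).
- plug: Blanking plug, to be left in the rack: same barrel and disc as the lamp module but no pins, and a round knob 26 mm in diameter and 24 mm tall in place of the wing. Origin: centre of its underside.
- rack: Grey rack, fixed, 75 mm (x) by 165 mm (y) by 30 mm tall, origin under its centre. Two holes 30 mm in diameter and 9 mm deep in its top, at y = -40 and +40 mm, hold the barrels (underside at z = 21 mm).
- analyser: White analyser, fixed, 300 mm (x) by 260 mm (y) by 90 mm tall, origin under its centre. The black round socket tower, 63 to 72 mm in diameter and 45 mm tall, stands on its top 40 mm from the centre towards -x; small loose things lie on the far half of its top.
- socket (a point): Centre of the socket's mouth (tower's top); z up, axes parallel to the analyser's. Bore 31 mm. Two opposite entry slots, about 8 mm wide, go down through the 8 mm lip. The collar with them does not turn but was set by hand: slots lie along x only within 35 degrees either way (not measured). Pins resting on the lip: underside 9.5 mm below the mouth; in the slots it drops lower.
- socket_turn (a point): Point on the socket's axis 22.5 mm below the mouth: once the module's underside is below it the pins are under the lip and it turns, only clockwise seen from above. The spring seat is met 13 mm below the mouth (2.3 N, then 0.8 N per mm, about 10 N here) and ends hard at 26 mm. A pin in a slot has about 5 degrees of play either way.
- socket_lock (a point): Point on the socket's axis 19.5 mm below the mouth: where the module's underside stays when locked. 75 degrees clockwise of the slots is a notch 3 mm high (5 degrees of play), its far side a hard stop (0.5 Nm of twist there loads the pins with 28 N); ease off there and the spring lifts the pins into it. Not locked, the module springs up to 13 mm below the mouth.
- cuvette_box: bystander: small cardboard box, 60 by 45 by 28 mm, lying on the far half of the analyser's top; origin at the centre of its underside
- port_cap: bystander: round black cap, 34 mm in diameter, 12 mm tall, on the far half of the analyser's top; origin at the centre of its underside
- driver: bystander: screwdriver lying on the bench beyond the rack, handle towards its -x; origin under its middle
- buffer: bystander: glass bottle, 70 mm in diameter, 150 mm tall; origin at the centre of its underside
- beaker: bystander: open clear beaker, 66 mm in diameter, 75 mm tall; origin at the centre of its underside
- pipette: bystander: hand pipette lying on the bench, about 280 mm long; origin under its middle
Mind the look-alikes: they are no part of the job. What is shaped like the lamp but purple or red is not meant.

How it is judged:
By the outcome, as a careful person would: the job done as asked, in the order asked, and still so for the second after the job is handed in, with the robot touching nothing.
It also fails if it takes over 72 s, if anything falls off the work surface, if the arm or the gripper's body presses on something with over 40 N, if the wrist force passes 120 N, or if a joint passes its speed limit or range.

### The arm

A 7-joint arm with a two-finger parallel gripper is mounted at the origin on the work surface. World frame = base frame: x ahead of the robot, y to its left, z up, the work surface at z = 0. Lengths are in mm, angles in rad, forces in N, time in s.
With the tool pointing down it reaches from about 400 to 875 mm from the base axis. Payload 4.4 kg.
Tool frame: the origin (TCP) lies at the centre of the arm's flange, where the gripper is bolted on; the fingertips stand 173 mm ahead of it and the grasp point (between the pads) lies 155 mm ahead of it (arm.grip_point_offset is the distance from the TCP to the grasp point, in mm); z points along the fingers, y is the line along which they close (so a half turn about z gives the same grasp; the last joint's range is limited). The gripper opens to 85 mm and grips with 20 to 120 N. Pads are 22 mm wide; open, the fingers measure 114 mm over their backs; the gripper's body (76 mm by 85 mm) begins 54 mm behind the grasp point. The pads swing forward as they close: fully open they stand 13 mm farther back than shut.
Start: joints at [-1.237, 0.628, 0.038, 1.517, -0.027, 0.996, -0.02], TCP at [252.985, 598.76, 404.713] pointing down, gripper open.
Joint ranges: [-3.06, 3.06], [-0.37, 2.12], [-1.25, 1.32], [0.18, 2.47], [-1.1, 4.24], [0.23, 1.98], [-2.94, 2.94]. Speed limits (rad/s): [2.57, 2.57, 3.14, 3.14, 3.14, 3.14, 3.14].

### API

Orientations are given as a unit quaternion [x, y, z, w].
In Python, from workcell import arm gives the robot as it stands.
- The arm moves only by the shell command python3 -m crank 'ROWS' [FORCE]. ROWS is a JSON object of lists of equal length, an entry for each row: "jaw": the closure, from 0 (fully open) to 1 (shut); "slide": the shift along the tool's x, y, z in mm, a list of three; "twist": the turn, a rotation vector about the tool's x, y, z in degrees, a list of three. A call has 1 to 12 rows; each row shifts and turns the commanded pose from where the row before left it, along the tool's axes as they then stand; what a row does not reach is not made up. A row lasts 1/10 s, in which the tool goes at most 50 mm and 8.59 degrees, less where a joint would pass 70% of its speed; a pose out of reach is approached as far as the arm can. A call with a gripper value outside its range is refused whole. The fingers move at their own pace and stop on an object; FORCE is the grip in N (left out, the last holds). Time passes only in rows, so rows that do not move let the fingers close. It gives the time, the measured TCP pose, the force, the opening and the grip force at its end, in the units of the state.
- arm.read_state(): the state, without advancing time (a new reading comes with each control period).
- arm.capture(name): name is "side" or "top" or "wrist"; returns (picture, depth): 384x512x3 uint8, blue, green, red; 384x512 float32, mm along the optical axis (not along the pixel's ray), 0 where there is no reading.
- arm.get_calibration(name): a dict with "fx", "fy", "cx", "cy" (pixels), "pose" (4x4, takes a point from camera to world coordinates); the wrist camera has in their place "mount" (4x4, takes a point from camera to tool coordinates, whose origin is the TCP and whose axes are the flange's). Camera axes: x right, y up, looking along -z (the intrinsics and any distortion apply to the point x, -y, -z); pixel columns grow to the right and rows downward; lengths in mm; the calibration is good to about 2 mm. A picture is of the moment at which its call begins: read the wrist's pose just before it. get_calibration takes no time and is no camera call.
- arm.sign_off(): hands the job in; it is judged then, once.
Trained networks look in the newest picture that a camera, given by its name, has taken for a name from the list of things; names that differ only in an ending like _2 or _b are one class to them, and where a whole thing is asked for, a point or a joint stands for the part that bears it (a point fixed in the world has none). Each returns a list of dicts, best first, with "conf" (0 to 1); they miss things now and then, are a little off and sometimes report something else, mostly with a low value. They report only what shows in the picture. A call takes as long as a camera call. They do not tell look-alikes from the thing itself.
- arm.recognise(camera, name): "rect" ([left, top, right, bottom] in pixels, round what is visible of it).
- arm.regions_of(camera, name): "pixels" (384x512 bool, what is visible of it) and "rect" ([left, top, right, bottom] in pixels, round what is visible of it).
- arm.pinpoint(camera, name): "pixel" ([column, row] in pixels: a listed point, or the origin of a listed thing).
The state is a dict: "t": time; "joint_pos": joint angles; "joint_vel": joint speeds; "joint_efforts": joint torques, N m; "tcp_pos": TCP position; "tcp_rot": TCP orientation; "contact_force": force on the tool from outside, world axes, zero at the start; "ft_torque": the same for the moment, N m; "opening": finger opening in mm; "grasp_force": force on a finger pad.
Only numpy, scipy, OpenCV 4.12 (cv2) and the standard library are available. Lean on these libraries where they do the work, as an engineer would, in place of code of your own. Each camera call takes 0.05 s, during which the arm holds its last target. There are 200 camera calls.

## Working session

There is one attempt and no reset: what is moved stays moved. The work goes in short steps, Python scripts to look and compute and a shell command to move; the robot and the scene stay as the last step left them, time stands still between calls to the robot, and variables do not carry over. Pictures are saved under pics/ and viewed, at most 10 in all, crops included, and the job is handed in when it is done.

```bash
mkdir -p pics; ls; cat > h.py <<'E'
import numpy as np, cv2
from workcell import arm
from scipy.spatial.transform import Rotation as R
def campose(n, st=None):
    c=arm.get_calibration(n)
    if 'pose' in c: return c,np.array(c['pose'])
    st=st or arm.read_state()
    T=np.eye(4);T[:3,:3]=R.from_quat(st['tcp_rot']).as_matrix();T[:3,3]=st['tcp_pos']
    return c,T@np.array(c['mount'])
def pts(n,depth,st=None):
    c,T=campose(n,st)
    v,u=np.mgrid[0:384,0:512]
    P=np.stack([(u-c['cx'])/c['fx']*depth,-(v-c['cy'])/c['fy']*depth,-depth,np.ones_like(depth)],-1)
    return (P@T.T)[...,:3]
def atz(n,px,z,st=None):
    c,T=campose(n,st)
    d=T[:3,:3]@np.array([(px[0]-c['cx'])/c['fx'],-(px[1]-c['cy'])/c['fy'],-1])
    o=T[:3,3]; return o+d*(z-o[2])/d[2]
E
cat > a.py <<'E'
from h import *
ims=[]
for n in('top','side'):
    im,d=arm.capture(n); P=pts(n,d); cv2.imwrite(f'pics/{n}0.png',im); np.save(n+'0.npy',P); ims.append(im)
    print(n,{k:v for k,v in arm.get_calibration(n).items() if k!='pose'})
    for k in('lamp','lamp_wing','lamp_pins','plug','rack','analyser','socket'):
        for r in arm.pinpoint(n,k)[:3]:
            u,v=map(int,np.round(r['pixel'])); p=P[min(max(v,0),383),min(max(u,0),511)]
            print(n,k,(u,v),round(r['conf'],2),p.round())
E
python3 a.py; python3 -c "
import cv2,numpy as np
a=[cv2.imread(f'pics/{n}0.png') for n in('top','side')]
cv2.imwrite('pics/b0.png',cv2.resize(np.vstack(a),(450,600)) if 0 else cv2.resize(np.hstack(a),(800,300)))"
```

```text
pics
top {'fx': 414.4951428084252, 'fy': 414.4951428084252, 'cx': 250.50062080611403, 'cy': 196.29468530771163}
top lamp (338, 272) 0.68 [ 369. -229.   76.]
top lamp (312, 182) 0.64 [ 588. -180.   43.]
top lamp (349, 228) 0.59 [ 471. -256.   92.]
top lamp_wing (347, 274) 0.68 [ 362. -256.   47.]
top lamp_wing (309, 282) 0.65 [ 348. -161.   76.]
top lamp_wing (314, 178) 0.61 [ 592. -180.   82.]
top lamp_pins (337, 277) 0.76 [ 355. -232.   43.]
top lamp_pins (314, 183) 0.69 [ 584. -185.   47.]
top lamp_pins (347, 226) 0.61 [ 476. -256.   71.]
top plug (315, 218) 0.74 [ 496. -178.   88.]
top rack (326, 224) 0.97 [ 484. -214.   26.]
top rack (118, 201) 0.72 [544. 275. 122.]
top analyser (143, 190) 0.85 [571. 227.  90.]
top socket (120, 202) 0.97 [541. 270. 123.]
side {'fx': 369.7903121582594, 'fy': 369.7903121582594, 'cx': 249.86403896948275, 'cy': 196.6573397584244}
side lamp (303, 289) 0.63 [ 459. -271.   44.]
side lamp (236, 295) 0.63 [ 344. -170.   22.]
side lamp (261, 318) 0.59 [ 349. -249.   20.]
side lamp_wing (262, 303) 0.68 [ 354. -246.   79.]
side lamp_wing (232, 282) 0.63 [ 341. -163.   76.]
side lamp_wing (308, 271) 0.57 [ 472. -267.  101.]
side lamp_pins (235, 290) 0.84 [ 344. -168.   44.]
side lamp_pins (316, 244) 0.79 [ 595. -198.   18.]
side lamp_pins (262, 314) 0.68 [ 347. -254.   50.]
side plug (285, 262) 0.85 [ 482. -193.   43.]
side rack (295, 282) 0.96 [ 466. -242.   30.]
side analyser (204, 160) 0.72 [541. 197.  87.]
side socket (191, 137) 0.64 [554. 273. 122.]
```

View pics/b0.png

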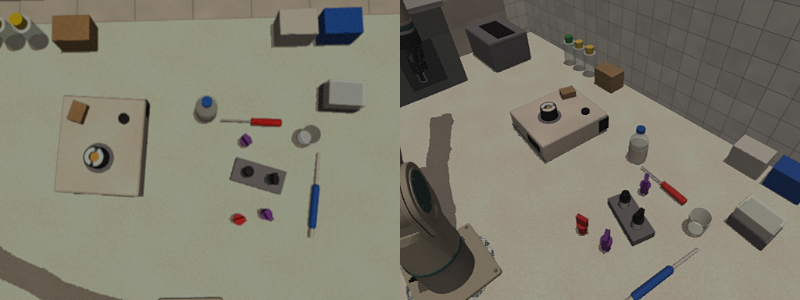

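```bash
python3 -c "
import cv2,numpy as np
a=cv2.imread('pics/top0.png')[160:300,285:370]; b=cv2.imread('pics/side0.png')[225:335,215:345]
cv2.imwrite('pics/c0.png',np.hstack([cv2.resize(a,(364,600)),cv2.resize(b,(436,600*436//520)) if 0 else cv2.copyMakeBorder(cv2.resize(b,(436,369)),0,231,0,0,0)]))"
```

```text
(no output)
```

View pics/c0.png

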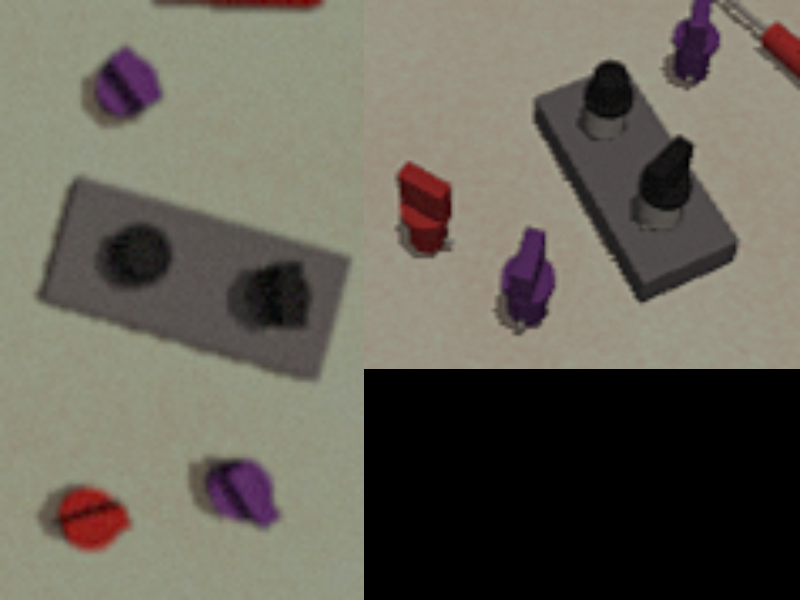

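The black winged module in the rack's right hole (top px 349,228; side 306,275) is the lamp: black wing and pins. The round-knobbed one (315,218) is the plug. The purple ones (312,178 and 343,274) and the red one (307,281) stand outside the rack and are look-alikes. Next I'll work out a wrist look at the socket, which is on the way.

```bash
python3 - <<'E'
from h import *
st=arm.read_state(); Rm=R.from_quat(st['tcp_rot']).as_matrix()
print(st['tcp_pos'],Rm.round(3)); c=arm.get_calibration('wrist'); print(np.array(c['mount']).round(3),c['fx'],c['cx'],c['cy'], arm.grip_point_offset)
P=np.load('top0.npy')
# analyser orientation and lamp/tower position
m=(abs(P[...,2]-90)<6)&(P[...,1]>50)&(P[...,1]<450)&(P[...,0]>380)&(P[...,0]<760)
print('analyser',cv2.minAreaRect(P[m][:,:2].astype(np.float32)))
m=(abs(P[...,2]-135)<5)&(P[...,1]>220)&(P[...,1]<320)&(P[...,0]>480)&(P[...,0]<600)
print('tower',m.sum(),cv2.minEnclosingCircle(P[m][:,:2].astype(np.float32)))
m=(abs(P[...,2]-30)<5)&(P[...,1]<-100)&(P[...,1]>-330)&(P[...,0]>400)&(P[...,0]<560)
print('rack',cv2.minAreaRect(P[m][:,:2].astype(np.float32)))
m=(P[...,2]>90)&(P[...,1]<-210)&(P[...,1]>-300)&(P[...,0]>420)&(P[...,0]<520)
print('lampwing',m.sum(),cv2.minAreaRect(P[m][:,:2].astype(np.float32)),P[m].mean(0))
# view: camera 230mm above tower
T=np.array(c['mount'])
E
```

```text
[252.99046773 598.76036465 404.73490825] [[-0.921  0.389  0.   ]
 [ 0.389  0.921  0.   ]
 [ 0.     0.    -1.   ]]
[[ 0.0000e+00  9.5600e-01  2.9500e-01  7.5131e+01]
 [ 1.0000e+00 -1.0000e-03  1.0000e-03  6.0600e-01]
 [ 2.0000e-03  2.9500e-01 -9.5600e-01  3.0475e+01]
 [ 0.0000e+00  0.0000e+00  0.0000e+00  1.0000e+00]] 305.5631271872824 259.7940462091806 185.46140743032487 154.70000000000002
analyser ((583.4859619140625, 263.2579345703125), (259.3877868652344, 298.4070739746094), 85.41993713378906)
tower 431 ((543.9481201171875, 266.22381591796875), 31.752412796020508)
rack ((481.862060546875, -225.02105712890625), (165.59913635253906, 75.15058898925781), 72.0948257446289)
lampwing 110 ((469.7591857910156, -262.6948547363281), (35.62765884399414, 15.382315635681152), 4.550857067108154) [ 469.67784866 -261.72764813   99.59071263]
```

```bash
python3 -m crank '{"jaw":[0,0,0,0,0,0,0,0,0,0,0],"slide":[[-42,-19.5,6],[-42,-19.5,6],[-42,-19.5,6],[-42,-19.5,6],[-42,-19.5,6],[-42,-19.5,6],[-42,-19.5,6],[-42,-19.5,6],[-42,-19.5,6],[-40,-19,6],[0,0,0]],"twist":[[0,0,0],[0,0,0],[0,0,0],[0,0,0],[0,0,0],[0,0,0],[0,0,0],[0,0,0],[0,0,0],[0,0,0],[0,0,0]]}'
cat > s.py <<'E'
from h import *
st=arm.read_state(); im,d=arm.capture('wrist'); P=pts('wrist',d,st)
print(st['tcp_pos'],R.from_quat(st['tcp_rot']).as_matrix()[:,0].round(3))
for r in arm.pinpoint('wrist','socket')[:2]: print(r['pixel'],r['conf'],atz('wrist',r['pixel'],135,st))
m=(P[...,2]>129)&(P[...,2]<141)&(np.hypot(P[...,0]-544,P[...,1]-266)<45)
q=P[m][:,:2].astype(np.float32); print(m.sum(),P[m].mean(0),cv2.minEnclosingCircle(q))
# rectified top view at z=135: 4px/mm, x right,y up, centred 544,266
c,T=campose('wrist',st); S=6
g=np.mgrid[0:600,0:600]; X=544+(g[1]-300)/S; Y=266-(g[0]-300)/S
W=np.stack([X,Y,np.full_like(X,135),np.ones_like(X)],-1)@np.linalg.inv(T).T
mu=(c['cx']+c['fx']*W[...,0]/-W[...,2]).astype(np.float32); mv=(c['cy']-c['fy']*W[...,1]/-W[...,2]).astype(np.float32)
o=cv2.remap(im,mu,mv,cv2.INTER_CUBIC); o=cv2.convertScaleAbs(o,alpha=1.5,beta=30)
cv2.imwrite('pics/sock.png',o)
E
python3 s.py
```

```text
t: 1.9
tcp_pos: [566.9, 249.0, 344.0]
tcp_rot: [0.204, 0.979, -0.002, 0.002]
contact_force: [-0.8, -0.7, -0.2]
opening: 85.3
grasp_force: 0.0
[566.86188523 249.0216253  344.00374715] [-0.917  0.4   -0.005]
[276.4, 173.9] 0.84 [546.45009026 268.32218889 135.        ]
5823 [542.41344838 267.35667631 135.06083853] ((543.6011962890625, 266.4937744140625), 31.685876846313477)
```

View pics/sock.png

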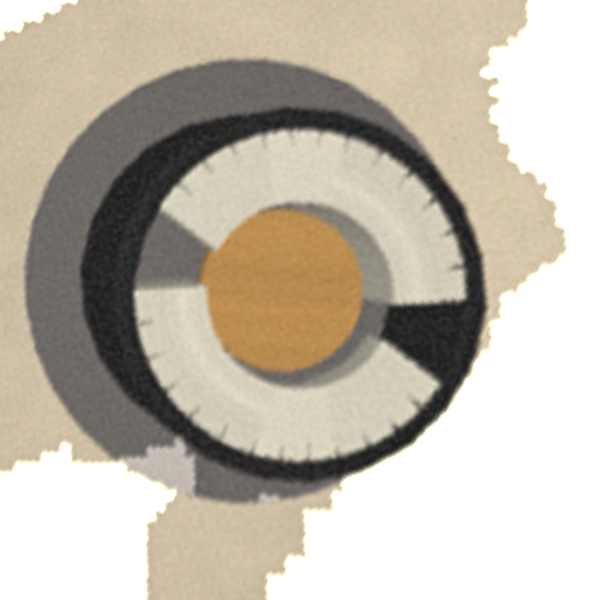

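The socket picture shows the slots as dark wedges at (149,249) and (453,342). That puts the slot line at about -17° in world, with its centre at about (543.7, 266.6). Now the lamp.

```bash
python3 -m crank '{"jaw":[0,0,0,0,0,0,0,0,0,0,0,0],"slide":[[-11,-41.5,1],[-11,-41.5,1],[-11,-41.5,1],[-11,-41.5,1],[-11,-41.5,1],[-11,-41.5,1],[-11,-41.5,1],[-11,-41.5,1],[-11,-41.5,1],[-11,-41.5,1],[-11,-41.5,1],[-11,-41.5,1]],"twist":[[0,0,0],[0,0,0],[0,0,0],[0,0,0],[0,0,0],[0,0,0],[0,0,0],[0,0,0],[0,0,0],[0,0,0],[0,0,0],[0,0,0]]}'
python3 -m crank '{"jaw":[0,0,0,0,0],"slide":[[0,0,0],[0,0,0],[0,0,0],[0,0,0],[0,0,0]],"twist":[[0,0,-7],[0,0,-7],[0,0,-7],[0,0,-7],[0,0,0]]}'
cat > l.py <<'E'
from h import *
st=arm.read_state(); im,d=arm.capture('wrist'); P=pts('wrist',d,st)
Rm=R.from_quat(st['tcp_rot']).as_matrix(); print(st['tcp_pos'],Rm.round(3).tolist())
m=(P[...,2]>96)&(P[...,2]<108)&(np.hypot(P[...,0]-470,P[...,1]+262)<35)
q=P[m][:,:2].astype(np.float32); r=cv2.minAreaRect(q); print(m.sum(),P[m].mean(0),r)
t=np.array([*r[0],84])-st['tcp_pos']; print('grasp pt from tcp in tool:',(Rm.T@t).round(1), 'toolx deg',np.degrees(np.arctan2(Rm[1,0],Rm[0,0])))
m=(P[...,2]>62)&(P[...,2]<72)&(np.hypot(P[...,0]-470,P[...,1]+262)<35)
cv2.imwrite('pics/lamp.png',cv2.convertScaleAbs(im,alpha=1.5,beta=20))
E
python3 l.py
```

```text
t: 3.2
tcp_pos: [490.6, -252.7, 333.1]
tcp_rot: [0.197, 0.98, 0.001, 0.0]
contact_force: [0.8, 0.7, -0.0]
opening: 85.1
grasp_force: 0.0
t: 3.7
tcp_pos: [490.8, -251.4, 333.0]
tcp_rot: [-0.046, 0.999, 0.001, 0.001]
contact_force: [-0.0, -0.2, 0.7]
opening: 85.1
grasp_force: 0.0
[ 490.78604397 -251.39054995  333.03362378] [[-0.996, -0.092, 0.001], [-0.092, 0.996, 0.001], [-0.001, 0.001, -1.0]]
1045 [ 468.49138925 -263.51129358  101.03138901] ((469.326904296875, -263.6104431152344), (35.92359924316406, 14.031657218933105), 3.267223358154297)
grasp pt from tcp in tool: [ 22.8 -10.5 249. ] toolx deg -174.71983108290488
```

View pics/lamp.png

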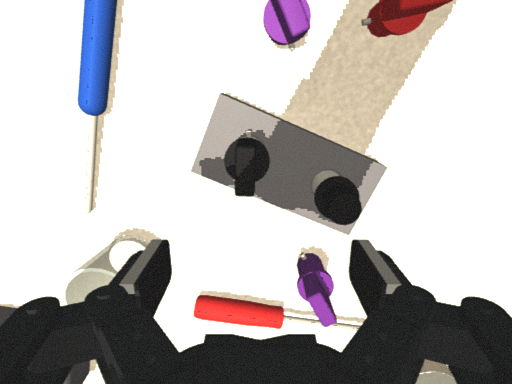

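The lamp is at (246,165), clear of the plug knob at (337,200). I'll narrow the jaws, align and descend.

```bash
python3 -m crank '{"jaw":[0.5,0.5,0.5,0.5,0.5,0.5,0.5,0.5],"slide":[[11.5,-5,0],[11.5,-5.5,0],[0,0,20],[0,0,20],[0,0,20],[0,0,10],[0,0,0],[0,0,0]],"twist":[[0,0,1],[0,0,1],[0,0,0],[0,0,0],[0,0,0],[0,0,0],[0,0,0],[0,0,0]]}' 40
cat > l2.py <<'E'
from h import *
st=arm.read_state(); im,d=arm.capture('wrist'); P=pts('wrist',d,st)
Rm=R.from_quat(st['tcp_rot']).as_matrix(); print(st['tcp_pos'],'toolx deg',np.degrees(np.arctan2(Rm[1,0],Rm[0,0])))
Q=(P-st['tcp_pos'])@Rm
m=(P[...,2]>94)&(P[...,2]<108)&(np.hypot(P[...,0]-470,P[...,1]+263)<28)
q=Q[m][:,:2].astype(np.float32); r=cv2.minAreaRect(q); print(m.sum(),P[m].mean(0),'in tool',r)
E
python3 l2.py
```

```text
t: 4.55
tcp_pos: [467.8, -265.8, 263.1]
tcp_rot: [-0.027, 1.0, -0.0, 0.0]
contact_force: [-0.1, -0.4, -0.2]
opening: 42.5
grasp_force: 0.0
[ 467.84675769 -265.82961339  263.12149248] toolx deg -176.96096525416087
2527 [ 466.59029401 -262.89248331  100.98663808] in tool ((-0.8951969146728516, -0.2136383056640625), (37.13364028930664, 48.2314567565918), 14.77181339263916)
```

```bash
sed -i "s/<28)/<28)\&(abs(Q[...,1])<14)/" l2.py; python3 l2.py
```

```text
[ 468.09119627 -265.8009502   263.45897588] toolx deg -176.94785655958094
1976 [ 467.11852116 -263.61033464  100.76363478] in tool ((-1.2308635711669922, 2.3732213973999023), (13.990471839904785, 36.62764358520508), 89.46444702148438)
```

```bash
python3 -m crank '{"jaw":[0.5,0.5,0.5,1,1,1,1,1,1],"slide":[[-1.2,2.4,9],[0,0,9.5],[0,0,0],[0,0,0],[0,0,0],[0,0,0],[0,0,0],[0,0,0],[0,0,0]],"twist":[[0,0,0],[0,0,0],[0,0,0],[0,0,0],[0,0,0],[0,0,0],[0,0,0],[0,0,0],[0,0,0]]}' 60
```

```text
t: 5.55
tcp_pos: [469.0, -263.1, 244.3]
tcp_rot: [-0.027, 1.0, -0.0, 0.0]
contact_force: [0.5, -0.6, -0.5]
opening: 13.1
grasp_force: 59.0
```

```bash
python3 -m crank '{"jaw":[1,1,1,1,1,1,1,1],"slide":[[0,0,-5],[0,0,-7],[0,0,-15],[0,0,-28],[0,0,-30],[0,0,-30],[0,0,-30],[0,0,-5]],"twist":[[0,0,0],[0,0,0],[0,0,0],[0,0,0],[0,0,0],[0,0,0],[0,0,0],[0,0,0]]}'
python3 - <<'E'
from h import *
st=arm.read_state(); Rm=R.from_quat(st['tcp_rot']).as_matrix()
print(st['opening'],(Rm.T@(np.array([543.7,266.6,135])-st['tcp_pos'])).round(1),'toolx',np.degrees(np.arctan2(Rm[1,0],Rm[0,0])))
im,d=arm.capture('wrist'); P=pts('wrist',d,st); Q=(P-st['tcp_pos'])@Rm
# barrel/disc silhouette of held lamp from points in tool frame
m=(np.hypot(Q[...,0],Q[...,1])<40)&(Q[...,2]>150)&(Q[...,2]<235)
for z in range(170,232,4):
    k=m&(abs(Q[...,2]-z)<2); 
    if k.sum(): print(z,k.sum(),Q[k].min(0).round(1),Q[k].max(0).round(1))
E
```

```text
t: 6.35
tcp_pos: [469.9, -263.4, 398.3]
tcp_rot: [-0.027, 1.0, -0.002, 0.003]
contact_force: [0.2, 0.4, -1.7]
opening: 13.0
grasp_force: 59.0
12.988304572056302 [-100.6  526.3  261.9] toolx -176.91702037678726
170 119 [ 10. -13. 168.] [ 17.9  13.4 172. ]
174 79 [  8.1 -13.5 172.1] [ 17.9  12.2 176. ]
178 538 [  1.5 -17.6 176. ] [ 17.8  17.4 180. ]
182 116 [  2.9 -16.9 180.1] [ 17.6  17.7 183.7]
186 1 [ 13.2 -11.  184.1] [ 13.2 -11.  184.1]
194 22 [ 11.1  -6.5 193.3] [ 13.8   7.9 196. ]
198 77 [  9.4  -9.7 196. ] [ 13.4   9.8 199.9]
202 79 [  6.  -11.6 200.2] [ 13.4  11.9 204. ]
206 109 [  4.5 -13.2 204. ] [ 19.4  12.7 208. ]
210 136 [  4.5 -12.8 208. ] [ 19.8  12.9 212. ]
214 72 [  4.7 -13.  212. ] [ 13.4  12.5 216. ]
218 40 [  4.4 -13.3 216.1] [ 13.3  12.8 219.8]
```

```bash
python3 -m crank '{"jaw":[1,1,1,1,1,1,1,1,1,1,1,1],"slide":[[-8.4,43.8,0],[-8.4,43.8,0],[-8.4,43.8,0],[-8.4,43.8,0],[-8.4,43.8,0],[-8.4,43.8,0],[-8.4,43.8,0],[-8.4,43.8,0],[-8.4,43.8,0],[-8.4,43.8,0],[-8.4,43.8,0],[-8.2,44,0]],"twist":[[0,0,0],[0,0,0],[0,0,0],[0,0,0],[0,0,0],[0,0,0],[0,0,0],[0,0,0],[0,0,0],[0,0,0],[0,0,0],[0,0,0]]}'
python3 -m crank '{"jaw":[1,1,1,1,1],"slide":[[0,0,0],[0,0,0],[0,0,0],[0,0,0],[0,0,0]],"twist":[[0,0,7],[0,0,7],[0,0,6],[0,0,0],[0,0,0]]}'
cat > w.py <<'E'
from h import *
st=arm.read_state(); Rm=R.from_quat(st['tcp_rot']).as_matrix()
print('t',st['t'],'open',round(st['opening'],1),'grip',round(st['grasp_force'],1),'F',np.round(st['contact_force'],1),'M',np.round(st['ft_torque'],2))
print('tcp',np.round(st['tcp_pos'],1),'to socket in tool',(Rm.T@(np.array([543.7,266.6,135])-st['tcp_pos'])).round(1),'toolx',np.degrees(np.arctan2(Rm[1,0],Rm[0,0])).round(1),'toolz',Rm[:,2].round(4),'underside rel mouth',round(st['tcp_pos'][2]-223-135,1))
E
python3 w.py
```

```text
t: 7.6
tcp_pos: [540.7, 268.9, 392.8]
tcp_rot: [-0.027, 1.0, -0.001, -0.001]
contact_force: [0.7, 0.5, -2.1]
opening: 13.3
grasp_force: 59.1
t: 8.1
tcp_pos: [540.8, 267.3, 393.3]
tcp_rot: [0.146, 0.989, -0.001, -0.001]
contact_force: [0.9, -0.9, -1.1]
opening: 13.2
grasp_force: 59.2
t 8.1 open 13.2 grip 59.2 F [ 0.9 -0.9 -1.1] M [ 0.03 -0.02 -0.07]
tcp [540.8 267.3 393.3] to socket in tool [ -3.3   0.5 258.3] toolx 163.2 toolz [-0.0015 -0.001  -1.    ] underside rel mouth 35.3
```

```bash
python3 -m crank '{"jaw":[1,1,1,1],"slide":[[-3.1,0.5,10],[0,0,15],[0,0,2],[0,0,0]],"twist":[[0,0,0],[0,0,0],[0,0,0],[0,0,0]]}' >/dev/null
python3 w.py
python3 - <<'E'
from h import *
st=arm.read_state(); im,d=arm.capture('wrist'); P=pts('wrist',d,st)
m=(P[...,2]>131)&(P[...,2]<139)&(np.hypot(P[...,0]-544,P[...,1]-266)<36)
Rm=R.from_quat(st['tcp_rot']).as_matrix(); Q=(P-st['tcp_pos'])@Rm
# circle fit on outer boundary of white ring/tower visible pts
q=Q[m][:,:2].astype(np.float32); print(m.sum(),cv2.minEnclosingCircle(q))
cv2.imwrite('pics/ins.png',cv2.convertScaleAbs(im[0:384,100:420],alpha=1.4,beta=20))
E
```

```text
t 8.5 open 13.0 grip 59.2 F [ 0.5  0.  -0.9] M [ 0.01 -0.01  0.01]
tcp [544.2 266.6 366.3] to socket in tool [1.000e-01 1.000e-01 2.313e+02] toolx 163.1 toolz [-1.7e-03 -8.0e-04 -1.0e+00] underside rel mouth 8.3
2977 ((0.3082616329193115, 0.11224079877138138), 31.627365112304688)
```

View pics/ins.png

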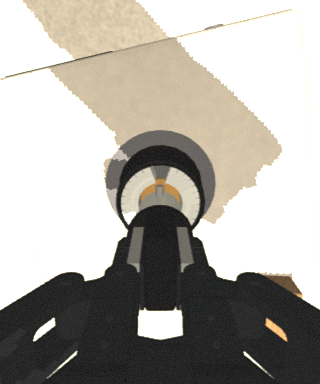

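The pin lines up with the slot at (160,180), and the module is centred to within 0.5 mm. Descending.

```bash
python3 -m crank '{"jaw":[1,1,1,1,1,1],"slide":[[0,0,5],[0,0,4],[0,0,4],[0,0,3],[0,0,0],[0,0,0]],"twist":[[0,0,0],[0,0,0],[0,0,0],[0,0,0],[0,0,0],[0,0,0]]}' >/dev/null
python3 w.py
python3 -m crank '{"jaw":[1,1,1,1],"slide":[[0,0,1],[0,0,1],[0,0,0],[0,0,0]],"twist":[[0,0,0],[0,0,0],[0,0,0],[0,0,0]]}' >/dev/null
python3 w.py
python3 -m crank '{"jaw":[1,1,1,1],"slide":[[0,0,1],[0,0,1],[0,0,0],[0,0,0]],"twist":[[0,0,0],[0,0,0],[0,0,0],[0,0,0]]}' >/dev/null
python3 w.py
```

```text
t 9.15 open 13.0 grip 59.2 F [-0.4 -0.4 -0. ] M [-0.02  0.02 -0.  ]
tcp [544.2 267.  351.2] to socket in tool [  0.4  -0.5 216.2] toolx 163.1 toolz [-1.e-04  0.e+00 -1.e+00] underside rel mouth -6.8
t 9.55 open 13.2 grip 59.2 F [ 0.1  0.2 -1.3] M [-0.01  0.03 -0.01]
tcp [544.2 267.  349.2] to socket in tool [  0.4  -0.5 214.2] toolx 163.1 toolz [-0.  0. -1.] underside rel mouth -8.8
t 9.95 open 12.9 grip 59.2 F [-0.3 -0.6 -0.7] M [-0.04 -0.01 -0.02]
tcp [544.2 267.  347.1] to socket in tool [  0.4  -0.5 212.1] toolx 163.1 toolz [-1.e-04 -0.e+00 -1.e+00] underside rel mouth -10.9
```

```bash
python3 -m crank '{"jaw":[1,1,1,1],"slide":[[0.3,-0.4,1],[0,0,1],[0,0,0],[0,0,0]],"twist":[[0,0,0],[0,0,0],[0,0,0],[0,0,0]]}' >/dev/null
python3 w.py
python3 -m crank '{"jaw":[1,1,1,1],"slide":[[0,0,1],[0,0,1],[0,0,0],[0,0,0]],"twist":[[0,0,0],[0,0,0],[0,0,0],[0,0,0]]}' >/dev/null
python3 w.py
```

```text
t 10.35 open 13.0 grip 59.4 F [-0.6 -0.3  0.8] M [-0.1  0.1  0. ]
tcp [543.8 266.7 345.3] to socket in tool [ 1.000e-01 -1.000e-01  2.103e+02] toolx 163.1 toolz [-0. -0. -1.] underside rel mouth -12.7
t 10.75 open 13.3 grip 59.6 F [-1.1 -0.6  2.6] M [-0.17  0.25 -0.01]
tcp [543.8 266.7 343.3] to socket in tool [ 1.000e-01 -1.000e-01  2.083e+02] toolx 163.1 toolz [ 0.  0. -1.] underside rel mouth -14.7
```

In the slots and on the spring. Pressing on to about 23.7 mm.

```bash
python3 -m crank '{"jaw":[1,1,1,1,1],"slide":[[0,0,1.5],[0,0,1.5],[0,0,1.5],[0,0,0],[0,0,0]],"twist":[[0,0,0],[0,0,0],[0,0,0],[0,0,0],[0,0,0]]}' >/dev/null
python3 w.py
python3 -m crank '{"jaw":[1,1,1,1,1],"slide":[[0,0,1.5],[0,0,1.5],[0,0,1.5],[0,0,0],[0,0,0]],"twist":[[0,0,0],[0,0,0],[0,0,0],[0,0,0],[0,0,0]]}' >/dev/null
python3 w.py
```

```text
t 11.25 open 13.2 grip 60.3 F [-1.5 -1.2  5.8] M [-0.23  0.41  0.  ]
tcp [543.9 266.7 339. ] to socket in tool [ 2.00e-01 -1.00e-01  2.04e+02] toolx 163.1 toolz [ 1.e-04  0.e+00 -1.e+00] underside rel mouth -19.0
t 11.75 open 12.9 grip 60.7 F [-1.8 -2.5  8.9] M [-0.34  0.7   0.04]
tcp [543.8 266.7 334.9] to socket in tool [ 2.000e-01 -1.000e-01  1.999e+02] toolx 163.1 toolz [ 3.e-04  1.e-04 -1.e+00] underside rel mouth -23.1
```

```bash
python3 -m crank '{"jaw":[1,1,1],"slide":[[0,0,1],[0,0,0],[0,0,0]],"twist":[[0,0,0],[0,0,0],[0,0,0]]}' >/dev/null
python3 w.py
python3 -m crank '{"jaw":[1,1,1,1,1],"slide":[[0,0,0],[0,0,0],[0,0,0],[0,0,0],[0,0,0]],"twist":[[0,0,3],[0,0,3],[0,0,3],[0,0,3],[0,0,0]]}' >/dev/null
python3 w.py
```

```text
t 12.05 open 13.2 grip 60.7 F [-2.9 -1.6  8.8] M [-0.48  0.68 -0.01]
tcp [543.8 266.7 334.1] to socket in tool [  0.2  -0.2 199.1] toolx 163.1 toolz [ 4.e-04  1.e-04 -1.e+00] underside rel mouth -23.9
t 12.55 open 13.0 grip 60.7 F [-0.9 -1.1  9.3] M [-0.29  0.29 -0.02]
tcp [544.4 267.1 334.4] to socket in tool [  0.7  -1.2 199.4] toolx 151.0 toolz [ 0.0026  0.0012 -1.    ] underside rel mouth -23.6
```

```bash
python3 -m crank '{"jaw":[1,1,1,1,1,1,1],"slide":[[0.2,-0.8,0],[0,0,0],[0,0,0],[0,0,0],[0,0,0],[0,0,0],[0,0,0]],"twist":[[0,0,4],[0,0,4],[0,0,4],[0,0,4],[0,0,4],[0,0,4],[0,0,0]]}' >/dev/null
python3 w.py
```

```text
t 13.25 open 13.2 grip 60.7 F [0.3 0.7 8.6] M [-0.04  0.02 -0.1 ]
tcp [544.3 266.8 334.7] to socket in tool [  0.4  -1.5 199.7] toolx 127.0 toolz [ 0.0043  0.002  -1.    ] underside rel mouth -23.3
```

```bash
python3 -m crank '{"jaw":[1,1,1,1,1,1,1],"slide":[[0,0,0.4],[0,-0.3,0.4],[0,0,0],[0,0,0],[0,0,0],[0,0,0],[0,0,0]],"twist":[[0.25,0.05,4],[0,0,4],[0,0,4],[0,0,4],[0,0,4],[0,0,4],[0,0,0]]}' >/dev/null
python3 w.py
```

```text
t 13.95 open 13.4 grip 60.8 F [ 0.1 -0.6  9.5] M [ 0.02 -0.15 -0.07]
tcp [544.5 266.6 334.1] to socket in tool [  0.2  -1.  199.1] toolx 103.0 toolz [ 1.5e-03  5.0e-04 -1.0e+00] underside rel mouth -23.9
```

Turned 60°. Now small steps towards the stop.

```bash
python3 -m crank '{"jaw":[1,1,1,1,1,1,1],"slide":[[0,-0.4,0],[0,0,0],[0,0,0],[0,0,0],[0,0,0],[0,0,0],[0,0,0]],"twist":[[0,0,3],[0,0,3],[0,0,3],[0,0,2],[0,0,2],[0,0,2],[0,0,0]]}' >/dev/null
python3 w.py
```

```text
t 14.65 open 13.1 grip 60.8 F [-0.2  0.3 10.1] M [-0.09 -0.17 -0.06]
tcp [544.1 266.4 334.1] to socket in tool [ 1.000e-01 -7.000e-01  1.991e+02] toolx 88.1 toolz [ 1.4e-03  4.0e-04 -1.0e+00] underside rel mouth -23.9
```

```bash
python3 -m crank '{"jaw":[1,1,1,1],"slide":[[0,0,0],[0,0,0],[0,0,0],[0,0,0]],"twist":[[0,0,1],[0,0,1],[0,0,1],[0,0,0]]}' >/dev/null
python3 w.py
python3 -m crank '{"jaw":[1,1,1],"slide":[[0,0,0],[0,0,0],[0,0,0]],"twist":[[0,0,1],[0,0,0.5],[0,0,0]]}' >/dev/null
python3 w.py
```

```text
t 15.05 open 13.0 grip 60.8 F [ 1.   0.2 10.3] M [-0.04 -0.08  0.03]
tcp [544.  266.4 334.1] to socket in tool [ 1.000e-01 -6.000e-01  1.991e+02] toolx 85.1 toolz [ 1.3e-03  4.0e-04 -1.0e+00] underside rel mouth -23.9
t 15.35 open 13.2 grip 60.9 F [-0.7  0.1 10.1] M [ 0.06 -0.04  0.06]
tcp [544.  266.4 334.1] to socket in tool [  0.   -0.5 199.1] toolx 83.6 toolz [ 1.1e-03  4.0e-04 -1.0e+00] underside rel mouth -23.9
```

```bash
python3 -m crank '{"jaw":[1,1,1],"slide":[[0,0,0],[0,0,0],[0,0,0]],"twist":[[0,0,1],[0,0,0],[0,0,0]]}' >/dev/null
python3 w.py
python3 -m crank '{"jaw":[1,1,1],"slide":[[0,0,0],[0,0,0],[0,0,0]],"twist":[[0,0,1],[0,0,0],[0,0,0]]}' >/dev/null
python3 w.py
```

```text
t 15.65 open 13.0 grip 60.9 F [ 0.2  0.4 10.7] M [-0.02  0.02  0.12]
tcp [543.9 266.4 334.1] to socket in tool [  0.   -0.4 199.1] toolx 82.6 toolz [ 9.e-04  4.e-04 -1.e+00] underside rel mouth -23.9
t 15.95 open 12.8 grip 60.9 F [ 0.4 -0.4 11.3] M [-0.01  0.05  0.26]
tcp [543.8 266.5 334.1] to socket in tool [  0.   -0.3 199.1] toolx 81.7 toolz [ 8.e-04  3.e-04 -1.e+00] underside rel mouth -23.9
```

At the stop: the twist reaction has risen to 0.26 Nm. Back off about 2° to unload the pins, then ease up.

```bash
python3 -m crank '{"jaw":[1,1,1,1,1],"slide":[[0,0,0],[0,0,-1],[0,0,-1],[0,0,0],[0,0,0]],"twist":[[0,0,-2],[0,0,0],[0,0,0],[0,0,0],[0,0,0]]}' >/dev/null
python3 w.py
python3 -m crank '{"jaw":[1,1,1,1],"slide":[[0,0,-1],[0,0,-1],[0,0,0],[0,0,0]],"twist":[[0,0,0],[0,0,0],[0,0,0],[0,0,0]]}' >/dev/null
python3 w.py
```

```text
t 16.45 open 13.2 grip 60.4 F [0.5 0.9 8.7] M [ 0.08 -0.08  0.03]
tcp [543.9 266.5 335.8] to socket in tool [ -0.   -0.3 200.8] toolx 83.6 toolz [ 7.e-04  5.e-04 -1.e+00] underside rel mouth -22.2
t 16.85 open 13.2 grip 60.3 F [0.8 0.6 6.8] M [ 0.09 -0.18  0.02]
tcp [543.8 266.5 337.6] to socket in tool [ -0.   -0.3 202.6] toolx 83.6 toolz [ 6.e-04  3.e-04 -1.e+00] underside rel mouth -20.4
```

```bash
python3 -m crank '{"jaw":[1,1,1,1],"slide":[[0,0,-0.7],[0,0,0],[0,0,0],[0,0,0]],"twist":[[0,0,0],[0,0,0],[0,0,0],[0,0,0]]}' >/dev/null
python3 w.py
python3 -m crank '{"jaw":[1,1,1,1],"slide":[[0,0,-0.7],[0,0,0],[0,0,0],[0,0,0]],"twist":[[0,0,0],[0,0,0],[0,0,0],[0,0,0]]}' >/dev/null
python3 w.py
```

```text
t 17.25 open 13.3 grip 60.2 F [0.9 0.3 6.2] M [ 0.09 -0.21  0.05]
tcp [543.9 266.5 338.2] to socket in tool [  0.   -0.3 203.2] toolx 83.6 toolz [ 5.e-04  2.e-04 -1.e+00] underside rel mouth -19.8
t 17.65 open 13.1 grip 60.2 F [1.2 0.7 6. ] M [ 0.23 -0.49  0.03]
tcp [543.8 266.5 338.7] to socket in tool [ 1.000e-01 -2.000e-01  2.037e+02] toolx 83.6 toolz [ 4.e-04  2.e-04 -1.e+00] underside rel mouth -19.3
```

```bash
python3 -m crank '{"jaw":[1,1,1],"slide":[[0,0,-0.7],[0,0,0],[0,0,0]],"twist":[[0,0,0],[0,0,0],[0,0,0]]}' >/dev/null
python3 w.py
```

```text
t 17.95 open 12.8 grip 59.6 F [5.1 2.4 1.6] M [ 0.64 -1.31  0.03]
tcp [543.8 266.5 339. ] to socket in tool [ 2.00e-01 -1.00e-01  2.04e+02] toolx 83.6 toolz [-1.e-04 -1.e-04 -1.e+00] underside rel mouth -19.0
```

The lift is blocked at about 19 mm, so the pins are in the notch. Relax, release, back off.

```bash
python3 -m crank '{"jaw":[1,1,0.5,0.5,0.5,0.5],"slide":[[0,0,0.5],[0,0,0],[0,0,0],[0,0,0],[0,0,0],[0,0,0]],"twist":[[0,0,0],[0,0,0],[0,0,0],[0,0,0],[0,0,0],[0,0,0]]}' >/dev/null
python3 w.py
python3 -m crank '{"jaw":[0.5,0.5,0.5,0.5,0.5,0.5,0.5],"slide":[[0,0,-5],[0,0,-15],[0,0,-25],[0,0,-25],[0,0,-25],[0,0,-10],[0,0,0]],"twist":[[0,0,0],[0,0,0],[0,0,0],[0,0,0],[0,0,0],[0,0,0],[0,0,0]]}' >/dev/null
python3 w.py
python3 - <<'E'
from h import *
st=arm.read_state(); im,d=arm.capture('wrist'); P=pts('wrist',d,st)
m=(P[...,2]>183)&(P[...,2]<215)&(np.hypot(P[...,0]-544,P[...,1]-266)<25)
print(m.sum(),np.median(P[m],0),cv2.minAreaRect(P[m][:,:2].astype(np.float32)))
cv2.imwrite('pics/end.png',cv2.convertScaleAbs(im,alpha=1.4,beta=20))
E
```

```text
t 18.55 open 42.6 grip 0.0 F [-0.8  0.3  1.4] M [-0.02 -0.   -0.03]
tcp [542.1 265.6 337.3] to socket in tool [  1.9   2.7 202.3] toolx 83.6 toolz [-0.0062 -0.0028 -1.    ] underside rel mouth -20.7
t 19.25 open 42.6 grip 0.0 F [-0.8  0.1  0. ] M [0.01 0.01 0.01]
tcp [543.3 266.  444.4] to socket in tool [  0.8   0.7 309.4] toolx 83.6 toolz [-1.5e-03 -3.0e-04 -1.0e+00] underside rel mouth 86.4
870 [543.94995725 268.8922162  196.04455859] ((543.52783203125, 266.8539733886719), (35.84881591796875, 13.668542861938477), 83.6201171875)
```

View pics/end.png

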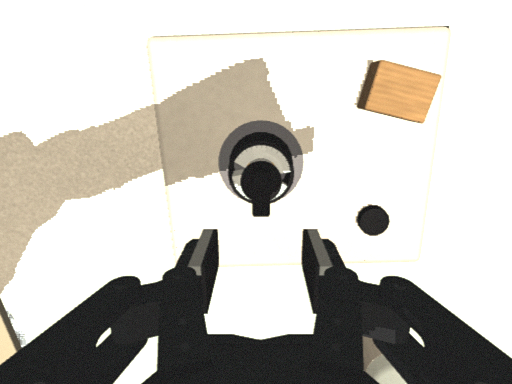

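The lamp sits upright at (261,185). Its top is at z=196, so its underside is about 19 mm below the mouth, which means it is locked (it would read 202 if it had sprung up). The box and cap haven't moved.

```bash
python3 -c "
from workcell import arm
print(arm.sign_off())"
```

```text
the job is handed in; nothing more can be done
None
```

The lamp module is locked in the bayonet socket and stays down by itself, about 19 mm below the mouth; the readings taken during the fit stayed well under 50 N, the plug and other things were not touched, and the job is handed in at about 19 s.

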